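Fetch the core bit behind two others from the hanging rack

ROBOT

A 6-joint arm with a two-finger parallel gripper is mounted at the origin on the work surface. World frame = base frame: x ahead of the robot, y to its left, z up, the work surface at z = 0. Lengths are in mm, angles in rad, forces in N, time in s.
With the tool pointing down it reaches from about 400 to 925 mm from the base axis. Payload 12.5 kg.
Tool frame: the origin (TCP) lies where the fingers leave the gripper's body, on its centre line; the fingertips stand 78 mm ahead of it and the grasp point (between the pads) lies 59 mm ahead of it; z points along the fingers, y is the direction in which the jaws open and shut (so a half turn about z gives the same grasp; the last joint's range is limited). The gripper opens to 95 mm and grips with 3 to 60 N. Pads are 20 mm wide; open, the fingers measure 119 mm over their backs; the gripper's body (75 mm by 180 mm) begins 59 mm behind the grasp point.
Start: joints at [-1.355, 0.491, 1.559, -0, 1.092, -0.106], TCP at [197.693, -592.921, 292.261] pointing down, gripper open.
Joint ranges: [-3.1, 3.1], [-0.84, 2.19], [0.05, 2.79], [-1.13, 4.28], [0.06, 2.93], [-2.69, 2.69]. Speed limits (rad/s): [2.22, 2.22, 2.79, 3.14, 3.14, 3.14].

INTERFACE

Orientations are given as [roll, pitch, yaw] about the fixed x, y, z axes, in that order (R = Rz(yaw) Ry(pitch) Rx(roll)).
In Python, from cell import env, viewer, ticket, search_frame gives the robot as it stands.
- The arm moves only by the shell command python3 -m inch 'ROWS'. ROWS is a JSON object of lists of equal length, an entry for each row: "hand": the opening, from 0 (shut) to 1 (fully open); "delta_pos": the shift along the tool's x, y, z in cm, a list of three; "turn": the turn about the tool's z in rad. A call has 1 to 20 rows; each row shifts and turns the commanded pose from where the row before left it, along the tool's axes as they then stand; what a row does not reach is not made up. A row lasts 1/10 s, in which the tool goes at most 50 mm and 8.59 degrees, less where a joint would pass 70% of its speed; a pose out of reach is approached as far as the arm can. A call is refused whole if a number of a shift passes 5 or a number of a turn 0.15, either way. A call with a gripper value outside its range is refused whole. The fingers move at their own pace and stop on an object; the grip force is fixed at half the most. Time passes only in rows, so rows that do not move let the fingers close. It gives the time, the measured TCP pose, the force and the opening at its end, in the units of the state.
- env.state(): the state, without advancing time (a new reading comes with each control period).
- viewer.read_camera(name): name is "side" or "top"; returns (picture, depth): 400x640x3 uint8, blue, green, red; 400x640 float32, mm along the optical axis (not along the pixel's ray), 0 where there is no reading.
- viewer.get_calibration(name): a dict with "fx", "fy", "cx", "cy" (pixels), "T" (4x4, takes a point from camera to world coordinates). Camera axes: x right, y down, z forward; pixel columns grow to the right and rows downward; lengths in mm; the calibration is good to about 2 mm. A picture is of the moment at which its call begins. get_calibration takes no time and is no camera call.
- ticket.job_done(): hands the job in, once; it reports no verdict.
Trained networks look in the newest picture that a camera, given by its name, has taken for a name from the list of things; names that differ only in an ending like _2 or _b are one class to them, and where a whole thing is asked for, a point or a joint stands for the part that bears it (a point fixed in the world has none). Each returns a list of dicts, best first, with "p" (0 to 1); they miss things now and then, are a little off and sometimes report something else, mostly with a low value. They report only what shows in the picture. A call takes as long as a camera call.
- search_frame(camera, label): "centre" ([column, row] in pixels, amid what is visible of it).
The state is a dict: "t": time; "joints": joint angles; "qvel": joint speeds; "tau": joint torques, N m; "eef_pos": TCP position; "tcp_rot": TCP orientation; "ft_force": force on the tool from outside, world axes, zero at the start; "moment": the same for the moment, N m; "opening": opening from 0.0 (shut) to 1.0 (fully open).
Only numpy, scipy, OpenCV 4.12 (cv2) and the standard library are available. Lean on these libraries where they do the work, as an engineer would, in place of code of your own. Each camera call takes 0.05 s, during which the arm holds its last target.

TASK

The middle-sized core bit hangs at the inner end of the slotted rack, behind the small and the large one, and is due for a run-out check. Slide the two bits in front out of the rack and stand them both on the rubber mat, then bring the middle-sized bit to the checking stand and stand it mouth down on the turntable, over the centring boss; after that hang the other two back in the rack, each in the place it had before. Set every bit down without dropping it or tipping it over, and leave the jar, the calculator and the pen cup where they are.

Things in the scene. Friction and masses are not known exactly. Their poses are not given: they have to be found in the camera images.
- bit_small_grip (a point): Small core bit, 0.4 kg, in the rack's front or middle seat. From the mouth up (mm): hollow red barrel 52 dia x 70, neck 14 dia x 20, steel collar 44 dia x 8, round shank 25 dia x 44 to grip from above: 142 in all. It hangs mouth down by the collar. The point is mid-shank on the axis, 120 above the mouth, 22 above the collar's top; z up. The barrel is wider than the slot: it leaves only by the slot's open end.
- bit_large_grip (a point): Large core bit, 0.6 kg, barrel 82 dia, in the other of the front and middle seats. Else as the small one: same heights, neck, collar and shank; the point is mid-shank, 120 above the mouth.
- bit_mid_grip (a point): Middle-sized core bit, 0.5 kg, the one to check: barrel 68 dia (62 inside), always in the innermost seat. Else as the small one: same heights, neck, collar and shank; the point is mid-shank, 120 above the mouth.
- rack: Fixed steel rack, direction varies. Origin on the bench under the middle seat; +y runs along the slot from its open end to the column. Two bars from y = -125 (free tips) to 165, tops 130 high, 10 thick, 9 wide, slot 26 between, centred on x = 0. Seats (white ticks) at y = -92, 0, 92, bits within 5. Column at y = 165 to 195, as high as the bars. A hung bit has mid-shank at 160 and can rise 9.
- stand: Fixed checking stand, place and direction vary. Origin on the bench under the turntable's axis. Steel disc 120 dia (does not turn), top 26 high; in its middle a brass boss 40 dia tapering to 26, 18 high, goes inside the barrel. A bit standing there has mid-shank 146 above the bench. Base plate x -70 to 150, y +-65; dial indicator on a post at x = 122, 120 high, reaching to y = 60.
- mat: Black rubber mat fixed flat on the bench, 220 (x) x 130 (y) x 3 thick, place and direction vary; origin at the centre of its underside. Side area for two bits; a bit standing on it has mid-shank 123 above the bench.
- flux_jar: Bystander: white jar with black lid, 60 dia, 75 high; origin at the centre of its underside.
- calculator: Bystander: flat black calculator 150 x 80 x 16; origin at the centre of its underside.
- pen_cup: Bystander: grey cup 74 dia, 85 high, with three pens reaching 130 high; origin at the centre of its underside.

How it is judged:
By the outcome, as a careful person would: the job done as asked, in the order asked, and still so for the second after the job is handed in, with the robot touching nothing.
It also fails if it takes over 141 s, if anything falls off the work surface, if the arm or the gripper's body presses on something with over 40 N, if the wrist force passes 120 N, or if a joint passes its speed limit or range.

## Working session

There is one attempt and no reset: what is moved stays moved. The work goes in short steps, Python scripts to look and compute and a shell command to move; the robot and the scene stay as the last step left them, time stands still between calls to the robot, and variables do not carry over. Pictures are saved under pics/ and viewed, and the job is handed in when it is done.

```bash
ls; mkdir -p pics; cat > h.py <<'E'
import numpy as np, cv2
from cell import env, viewer, ticket, search_frame
def snap(name,tag):
    im,d=viewer.read_camera(name); cv2.imwrite(f'pics/{tag}.png',im); np.save(f'pics/{tag}.npy',d); return im,d
def cloud(name,d):
    c=viewer.get_calibration(name); v,u=np.mgrid[0:400,0:640]
    P=np.stack([(u-c['cx'])/c['fx']*d,(v-c['cy'])/c['fy']*d,d,np.ones_like(d)],-1)
    return (P@np.array(c['T']).T)[...,:3]
E
python3 - <<'E'
from h import *
for n in ['top','side']:
    im,d=snap(n,n+'0'); P=cloud(n,d)
    print(n,np.array(viewer.get_calibration(n)['T']).round(2).tolist())
    for l in ['bit_small_grip','bit_large_grip','bit_mid_grip','rack','stand','mat','flux_jar','calculator','pen_cup']:
        for r in search_frame(n,l)[:2]:
            c,rr=[int(round(x)) for x in r['centre']]
            print(n,l,round(r['p'],2),c,rr,P[rr,c].round(0))
print(env.state())
E
```

```text
pics
top [[0.0, -0.99, 0.16, 416.52], [-1.0, -0.0, 0.0, -18.65], [-0.0, -0.16, -0.99, 1091.81], [0.0, 0.0, 0.0, 1.0]]
top bit_small_grip 0.82 271 202 [555. 119. 157.]
top bit_large_grip 0.98 238 193 [580. 204. 140.]
top bit_mid_grip 0.72 200 184 [601. 298. 145.]
top rack 0.81 216 197 [584. 284.  51.]
top stand 0.66 372 202 [ 574. -139.   29.]
top stand 0.15 321 138 [742.   1.  74.]
top mat 0.69 446 241 [ 469. -344.    4.]
top flux_jar 0.57 320 137 [745.   4.  75.]
top flux_jar 0.48 402 134 [ 417.  -19. 1092.]
top calculator 0.76 268 278 [369. 143.  17.]
top pen_cup 0.82 402 134 [ 417.  -19. 1092.]
side [[-0.97, -0.16, 0.17, 385.9], [-0.23, 0.66, -0.71, 799.79], [0.01, -0.73, -0.68, 894.82], [0.0, 0.0, 0.0, 1.0]]
side bit_small_grip 0.62 310 254 [551. 144. 133.]
side bit_large_grip 0.87 287 292 [571. 246. 131.]
side bit_mid_grip 0.91 258 328 [605. 322. 109.]
side rack 0.8 262 361 [603. 328.   3.]
side stand 0.92 327 204 [ 573. -125.   26.]
side mat 0.63 380 170 [ 461. -325.    5.]
side flux_jar 0.77 244 221 [743.  22.  66.]
side calculator 0.9 397 313 [358. 162.  17.]
side calculator 0.46 242 221 [748.  23.  66.]
side pen_cup 0.79 264 160 [ 760. -190.   86.]
side pen_cup 0.55 392 310 [369. 154.  14.]
{'t': 1.0, 'joints': array([-1.35460352e+00,  4.90913126e-01,  1.55890720e+00,  1.35247047e-05,
        1.09168171e+00, -1.05609755e-01]), 'qvel': array([ 0.00223293,  0.00085877,  0.00135431,  0.00087213, -0.00147833,
       -0.00041241]), 'tau': array([ 1.57812672e-03, -6.12471485e+01, -2.58433914e+01,  6.93529984e-02,
        4.45072073e-02,  5.74874616e-05]), 'eef_pos': array([ 197.69383868, -592.92284629,  292.250301  ]), 'tcp_rot': array([ 3.14150128e+00, -2.38355691e-06,  3.21796331e-01]), 'ft_force': array([-0.1988529 , -0.55016331,  0.00696483]), 'moment': array([0.02747355, 0.02441301, 0.01975374]), 'opening': 1.0012597728742973}
```

View pics/top0.png

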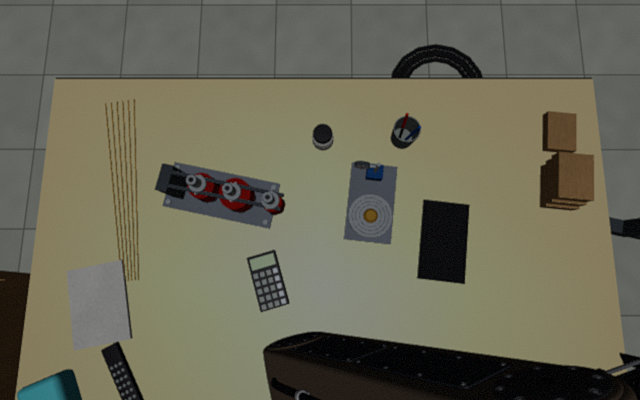

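View pics/side0.png

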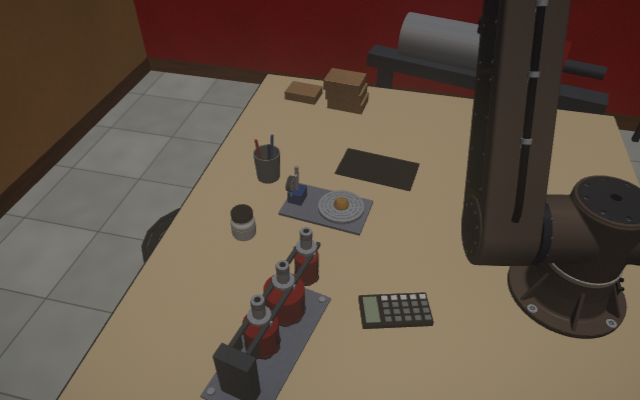

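```bash
python3 - <<'E'
from h import *
import itertools
for n in ['top','side']:
    im=cv2.imread(f'pics/{n}0.png'); d=np.load(f'pics/{n}0.npy'); P=cloud(n,d); print(n,viewer.get_calibration(n)['fx'])
    hsv=cv2.cvtColor(im,cv2.COLOR_BGR2HSV)
    X,Y,Z=P[...,0],P[...,1],P[...,2]
    reg=(X>480)&(X<680)&(Y>60)&(Y<420)&(d>0)
    m=((Z>172)&(Z<192)&reg).astype(np.uint8)
    k,lab,st,ce=cv2.connectedComponentsWithStats(m)
    for i in range(1,k):
        if st[i,4]>8:
            q=P[lab==i]; print('shanktop',st[i,4],ce[i].round(1),q.mean(0).round(1),q.min(0).round(0),q.max(0).round(0))
    # boss
    m=(hsv[...,0]>10)&(hsv[...,0]<28)&(hsv[...,1]>150)&(Z>30)&(Z<60)&(X>450)&(X<650)&(Y<-50)&(Y>-250)
    q=P[m]; print('boss',m.sum(),q.mean(0).round(1),q.min(0).round(0),q.max(0).round(0), q[q[:,2]>42].mean(0).round(1))
    # disc z~26
    # mat
    m=((im.max(-1)<50)&(Z<12)&(Z>-8)&(X>350)&(X<620)&(Y<-230)&(Y>-450)).astype(np.uint8)
    k,lab,st,ce=cv2.connectedComponentsWithStats(m); i=1+np.argmax(st[1:,4])
    q=P[lab==i][:,:2].astype(np.float32); print('mat',cv2.minAreaRect(q),P[lab==i][:,2].mean())
    # rack bars
    m=(Z>120)&(Z<136)&reg&(hsv[...,1]<90)
    q=P[m][:,:2].astype(np.float32); print('bars',len(q),cv2.minAreaRect(q))
    # stand base
    m=((Z>4)&(Z<20)&(X>450)&(X<760)&(Y<-50)&(Y>-260)&(hsv[...,1]<100)).astype(np.uint8)
    k,lab,st,ce=cv2.connectedComponentsWithStats(m); i=1+np.argmax(st[1:,4])
    q=P[lab==i][:,:2].astype(np.float32); print('base',cv2.minAreaRect(q),P[lab==i][:,2].mean())
    q=P[(Z>90)&(Z<130)&(X>640)&(X<760)&(Y<-40)&(Y>-155)]; print('post',len(q),q.mean(0) if len(q) else 0, q.min(0) if len(q) else 0,q.max(0) if len(q) else 0)
    big=cv2.resize(im[140:260,140:420] if n=='top' else im[180:400,190:400],None,fx=2.8,fy=2.8,interpolation=cv2.INTER_CUBIC)
    cv2.imwrite(f'pics/{n}0z.png',big)
E
```

```text
top 391.03650682492463
shanktop 100 [191.1 179.4] [605.2 307.3 182. ] [593. 296. 172.] [619. 320. 188.]
shanktop 96 [227.  187.9] [584.6 220.9 182.3] [573. 210. 172.] [596. 233. 187.]
shanktop 98 [267.  196.8] [563.3 125.4 182.4] [551. 114. 173.] [576. 138. 187.]
boss 135 [ 535.6 -131.7   43. ] [ 521. -148.   31.] [ 553. -115.   49.] [ 538.1 -131.7   45.3]
mat ((470.23175048828125, -337.2669372558594), (128.52462768554688, 216.5504608154297), 83.25929260253906) 4.374120216092376
bars 1005 ((594.1961669921875, 254.91159057617188), (320.5621032714844, 69.93445587158203), 78.4542007446289)
base ((586.9736328125, -137.84927368164062), (148.83311462402344, 256.75421142578125), 84.03538513183594) 10.864997272287832
post 145 [ 661.21225628 -114.87386656  108.454086  ] [ 654.50658662 -148.28571275   90.98818888] [671.55268952 -85.64024916 124.38632503]
side 495.84739805008104
shanktop 122 [305.4 232.4] [563.6 131.3 180.6] [552. 115. 173.] [576. 141. 185.]
shanktop 145 [281.9 266.1] [584.5 226.8 180.5] [572. 212. 172.] [599. 237. 185.]
shanktop 178 [256.8 301.2] [604.7 313.9 180.5] [593. 299. 172.] [617. 326. 184.]<stdin>:15: RuntimeWarning: Mean of empty slice.
  ret = um.true_divide(
Traceback (most recent call last):
ValueError: zero-size array to reduction operation minimum which has no identity
```

View pics/top0z.png

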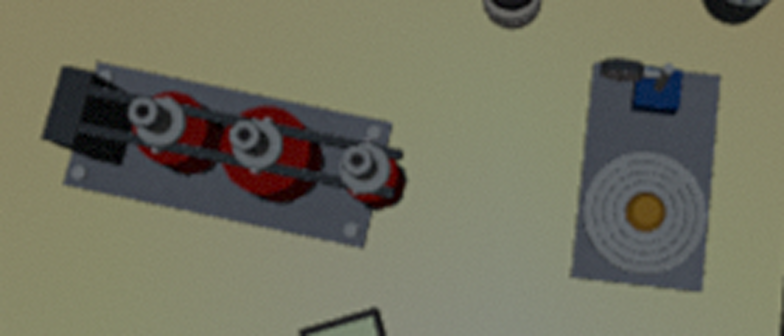

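```bash
python3 - <<'E'
from h import *
from scipy.optimize import minimize
for n in ['top','side']:
    im=cv2.imread(f'pics/{n}0.png'); d=np.load(f'pics/{n}0.npy'); P=cloud(n,d)
    hsv=cv2.cvtColor(im,cv2.COLOR_BGR2HSV)
    X,Y,Z=P[...,0],P[...,1],P[...,2]
    e=np.array([.2217,.975]); a=np.array([.975,-.2217]); o=np.array([585,220.])
    m=(Z>126)&(Z<134)&(X>480)&(X<720)&(Y>60)&(Y<450)&(d>0)
    q=P[m][:,:2]-o; s=q@e; t=q@a
    for lo,hi in [(-15,-0),(0,22),(14,30),(-30,-12)]: pass
    print(n,m.sum())
    for b in range(-140,170,10):
        k=(s>b)&(s<b+10)&(abs(t)<32)
        tt=np.sort(t[k]); print(b,k.sum(),tt.round(0).astype(int).tolist() if k.sum()<25 else (tt[0],tt[-1],k.sum()))
E
```

```text
top 937
-140 0 []
-130 12 [-18, -17, -15, -15, -13, -12, -11, 16, 18, 21, 24, 25]
-120 27 (np.float64(-18.737116914899097), np.float64(25.005714251251955), np.int64(27))
-110 11 [-19, -18, -18, 18, 20, 21, 22, 23, 23, 24, 25]
-100 8 [-22, -21, -21, 23, 24, 25, 26, 27]
-90 10 [-22, -20, -19, -18, 19, 22, 23, 23, 24, 27]
-80 27 (np.float64(-19.289643126067528), np.float64(24.037783534266513), np.int64(27))
-70 24 [-20, -20, -19, -19, -18, -17, -16, -15, -14, -13, -13, -11, -11, 15, 16, 16, 18, 19, 20, 21, 21, 22, 23, 24]
-60 27 (np.float64(-19.879016331811123), np.float64(24.08306848039227), np.int64(27))
-50 30 (np.float64(-19.950910521796587), np.float64(24.076131835181084), np.int64(30))
-40 28 (np.float64(-19.65762122288349), np.float64(23.316584462123355), np.int64(28))
-30 31 (np.float64(-20.524938769010326), np.float64(23.746866046067268), np.int64(31))
-20 27 (np.float64(-20.492883539593418), np.float64(23.10946656997387), np.int64(27))
-10 11 [-24, -21, -21, -21, -18, 19, 21, 22, 22, 24, 25]
0 6 [-23, -22, -21, 22, 23, 24]
10 8 [-21, -20, -20, -19, -18, 21, 21, 21]
20 25 (np.f
[... 2949 characters left out ...]
0 18 [-26, -26, -26, -26, -25, -25, -24, -23, -23, -23, -23, -23, -23, -21, -21, -21, -21, -20]
100 31 (np.float64(-23.40842324006115), np.float64(20.856360729285885), np.int64(31))
110 66 (np.float64(-23.569548049516488), np.float64(19.76503020051146), np.int64(66))
120 55 (np.float64(-24.468481732957947), np.float64(19.169850475058226), np.int64(55))
130 57 (np.float64(-23.954586206356925), np.float64(20.302150558091242), np.int64(57))
140 59 (np.float64(-24.89108945253126), np.float64(19.54903373666965), np.int64(59))
150 61 (np.float64(-24.707475353260605), np.float64(19.785693027730975), np.int64(61))
160 90 (np.float64(-31.634689023689194), np.float64(30.954338532363778), np.int64(90))
```

```bash
python3 -m inch '{"hand":[1,1,1,1,1,1,1,1],"delta_pos":[[0,0,0],[0,0,0],[0,0,0],[0,0,0],[0,0,0],[0,0,0],[0,0,0],[0,0,0]],"turn":[-0.1305,-0.1305,-0.1305,-0.1305,-0.1305,-0.1305,-0.1305,-0.1305]}'
```

```text
t: 1.8
eef_pos: [197.7, -592.9, 292.3]
tcp_rot: [3.142, 0.0, 1.371]
ft_force: [-0.0, -1.2, -0.8]
opening: 0.999
```

```bash
cat >> h.py <<'E'
E_=np.array([.2037,.979]);A_=np.array([.979,-.2037]);O_=np.array([585.6,219.9])
def go(x,y,z=None,tcp=None):
    "tool-axis shift in mm from the commanded/measured pose to grasp target"
    s=env.state(); p=np.array(s['eef_pos']) if tcp is None else np.array(tcp); psi=s['tcp_rot'][2]
    dv=np.array([x,y])-p[:2]
    print('yaw',round(psi,4),'pos',p.round(1),'dx',round(dv@[np.cos(psi),np.sin(psi)],1),'dy',round(dv@[np.sin(psi),-np.cos(psi)],1),'dz',None if z is None else round(p[2]-z,1),'F',s['ft_force'].round(1),'op',round(s['opening'],3))
def rk(s,t): return O_+s*E_+t*A_
def inrack(p): v=np.array(p[:2])-O_; return (v@E_).round(1),(v@A_).round(1)
E
python3 - <<'E'
from h import *
print(rk(-95.3,-1.2)); go(*rk(-95.3,-1.2),219)
E
```

```text
[565.01259 126.84574]
yaw 1.3712 pos [ 197.7 -592.9  292.3] dx 778.3 dy 217.3 dz 73.3 F [-0.  -1.2 -0.8] op 0.999
```

```bash
python3 -m inch '{"hand":[1,1,1,1,1,1,1,1,1,1,1,1,1,1,1,1,1,1,1,1],"delta_pos":[[2,0.5,0],[3.8,1.1,0],[4.2,1.1,0],[4.2,1.1,0],[4.2,1.1,0],[4.2,1.1,0],[4.2,1.1,0],[4.2,1.1,0],[4.2,1.1,0],[4.2,1.1,0],[4.2,1.2,0],[4.2,1.2,0],[4.2,1.2,0],[4.2,1.2,0],[4.2,1.2,0],[4.2,1.2,0],[4.2,1.2,0],[4.2,1.1,0],[3.6,1.1,0],[2,0.5,0]],"turn":[0,0,0,0,0,0,0,0,0,0,0,0,0,0,0,0,0,0,0,0]}'
python3 - <<'E'
from h import *
print(env.state()['t']); go(*rk(-95.3,-1.2),219)
E
```

```text
t: 3.8
eef_pos: [569.1, 135.4, 292.1]
tcp_rot: [3.141, -0.0, 1.368]
ft_force: [-0.4, -0.0, 0.3]
opening: 1.0
3.8
yaw 1.3675 pos [569.1 135.4 292.1] dx -9.2 dy -2.3 dz 73.1 F [-0.4 -0.   0.3] op 1.0
```

```bash
python3 -m inch '{"hand":[1,1,1],"delta_pos":[[-0.5,-0.1,0],[-0.35,-0.1,0],[0,0,0]],"turn":[0,0,0]}'
python3 - <<'E'
from h import *
go(*rk(-95.3,-1.2),219)
im,d=snap('side','side1'); cv2.imwrite('pics/side1z.png',cv2.resize(im[130:400,190:450],None,fx=2.2,fy=2.2,interpolation=cv2.INTER_CUBIC))
E
```

```text
t: 4.1
eef_pos: [564.0, 123.8, 292.3]
tcp_rot: [-3.141, 0.0, 1.365]
ft_force: [-0.9, -0.1, -0.5]
opening: 0.996
yaw 1.3648 pos [564.  123.8 292.3] dx 3.2 dy 0.4 dz 73.3 F [-0.9 -0.1 -0.5] op 0.996
```

View pics/side1z.png

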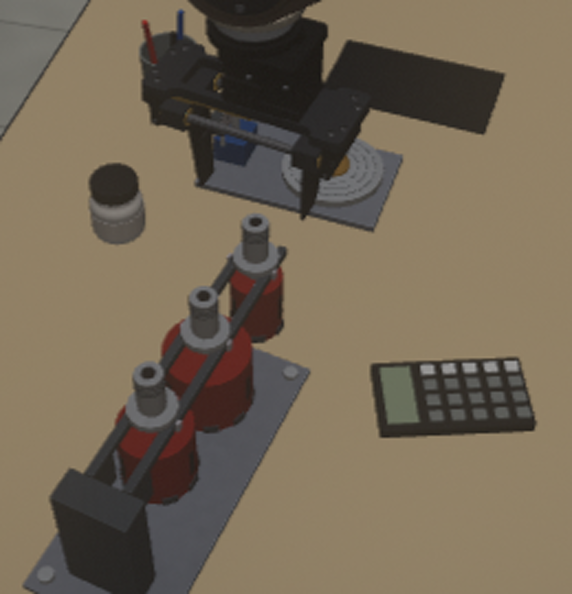

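```bash
python3 -m inch '{"hand":[1,1,1,1,1],"delta_pos":[[0.1,0,1.5],[0.1,0,2.5],[0,0,2.2],[0,0,1.1],[0,0,0]],"turn":[0,0,0,0,0]}'
python3 - <<'E'
from h import *
go(*rk(-95.3,-1.2),219)
E
```

```text
t: 4.65
eef_pos: [564.6, 126.3, 218.3]
tcp_rot: [-3.14, 0.001, 1.365]
ft_force: [-0.3, -0.8, -0.2]
opening: 0.998
yaw 1.3649 pos [564.6 126.3 218.3] dx 0.6 dy 0.3 dz -0.7 F [-0.3 -0.8 -0.2] op 0.998
```

```bash
python3 -m inch '{"hand":[0,0,0,0,0,0,0,0,0,0],"delta_pos":[[0,0,0],[0,0,0],[0,0,0],[0,0,0],[0,0,0],[0,0,0],[0,0,0],[0,0,0],[0,0,0],[0,0,0]],"turn":[0,0,0,0,0,0,0,0,0,0]}'
python3 - <<'E'
from h import *
print(inrack(env.state()['eef_pos']))
go(*rk(-95.3,-1.2),219)
E
```

```text
t: 5.65
eef_pos: [564.8, 126.9, 219.2]
tcp_rot: [-3.141, 0.0, 1.366]
ft_force: [-0.9, 0.2, 0.4]
opening: 0.257
(np.float64(-95.3), np.float64(-1.4))
yaw 1.3657 pos [564.8 126.9 219.2] dx 0.0 dy 0.2 dz 0.2 F [-0.9  0.2  0.4] op 0.257
```

```bash
python3 -m inch '{"hand":[0,0,0,0,0],"delta_pos":[[0,0,-0.15],[0,0,-0.15],[0,0,-0.15],[0,0,0],[0,0,0]],"turn":[0,0,0,0,0]}'
python3 - <<'E'
from h import *
s=env.state();print(inrack(s['eef_pos']),s['eef_pos'],s['ft_force'],s['moment'])
im,d=snap('side','side2'); cv2.imwrite('pics/side2z.png',cv2.resize(im[180:400,190:400],None,fx=2.7,fy=2.7,interpolation=cv2.INTER_CUBIC))
E
```

```text
t: 6.15
eef_pos: [564.9, 126.9, 223.7]
tcp_rot: [3.142, 0.0, 1.366]
ft_force: [0.0, -0.7, -5.0]
opening: 0.261
(np.float64(-95.3), np.float64(-1.3)) [564.89108141 126.90728272 223.68276008] [ 0.04051909 -0.68478779 -4.97520748] [-0.03066411 -0.09439185  0.04298424]
```

View pics/side2z.png

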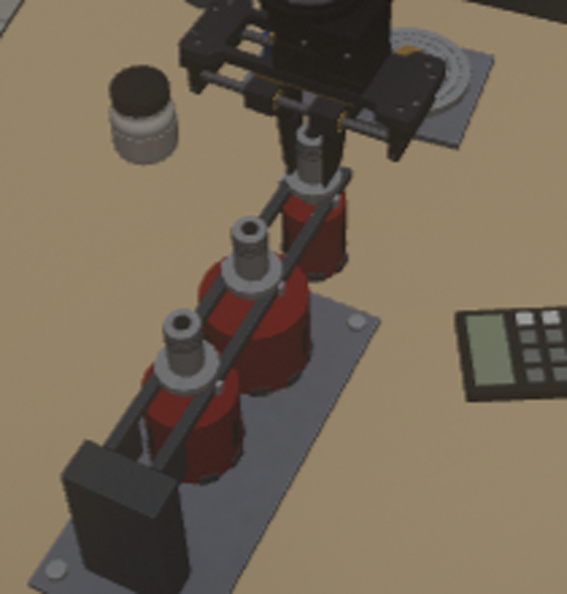

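```bash
python3 -m inch '{"hand":[0,0,0,0,0,0,0,0,0,0],"delta_pos":[[-0.3,0.05,0],[-0.7,0.05,0],[-1,0,0],[-1.2,0,0],[-1.2,0,0],[-1.2,0,0],[-1,0,0],[-0.7,0,0],[-0.3,0,0],[0,0,0]],"turn":[0,0,0,0,0,0,0,0,0,0]}'
python3 - <<'E'
from h import *
s=env.state();print(inrack(s['eef_pos']),s['eef_pos'],s['ft_force'],s['moment'])
E
```

```text
t: 7.2
eef_pos: [550.4, 52.0, 223.7]
tcp_rot: [3.142, 0.0, 1.365]
ft_force: [-0.6, 0.8, -5.5]
opening: 0.259
(np.float64(-171.6), np.float64(-0.3)) [550.39275038  51.96245998 223.73457312] [-0.56459815  0.84713536 -5.54389893] [ 0.01516448 -0.11288737 -0.05377664]
```

```bash
python3 -m inch '{"hand":[0,0,0,0,0,0,0,0,0,0,0,0,0,0,0,0,0,0],"delta_pos":[[0,0,-0.8],[0,0,-1.6],[-0.6,0,-2],[-1.2,-0.2,-1.6],[-1.8,-0.3,-0.6],[-2.4,-0.4,0],[-3,-0.5,0],[-3.4,-0.6,0],[-3.5,-0.6,0],[-3.5,-0.6,0],[-3.5,-0.6,0],[-3.5,-0.5,0],[-3.4,-0.5,0],[-3.2,-0.4,0],[-2.8,-0.4,0],[-2.2,-0.3,0],[-1.5,-0.1,0],[-0.7,0,0]],"turn":[0,0,0,0,0,0,0,0,0,0,0,0,0,0,0,0,0,0]}'
python3 - <<'E'
from h import *
go(410,-330,182.5)
E
```

```text
t: 9.0
eef_pos: [409.8, -329.9, 290.0]
tcp_rot: [3.141, 0.0, 1.365]
ft_force: [0.7, -0.0, -4.1]
opening: 0.259
yaw 1.3652 pos [ 409.8 -329.9  290. ] dx -0.1 dy 0.2 dz 107.5 F [ 0.7 -0.  -4.1] op 0.259
```

```bash
python3 -m inch '{"hand":[0,0,0,0,0,0,0,0,0],"delta_pos":[[0,0,0.8],[0,0,1.8],[0,0,2.5],[0,0,2.5],[0,0,1.6],[0,0,0.8],[0,0,0.3],[0,0,0],[0,0,0]],"turn":[0,0,0,0,0,0,0,0,0]}'
python3 - <<'E'
from h import *
go(410,-330,182.5)
im,d=snap('side','side3'); cv2.imwrite('pics/side3z.png',cv2.resize(im[80:280,230:470],None,fx=2.7,fy=2.7,interpolation=cv2.INTER_CUBIC))
im,d=snap('top','top3'); cv2.imwrite('pics/top3z.png',cv2.resize(im[120:320,330:570],None,fx=2.7,fy=2.7,interpolation=cv2.INTER_CUBIC))
E
```

```text
t: 9.9
eef_pos: [410.1, -329.1, 187.4]
tcp_rot: [3.141, 0.001, 1.366]
ft_force: [-0.2, 0.5, -3.8]
opening: 0.259
yaw 1.366 pos [ 410.1 -329.1  187.4] dx -0.9 dy 0.0 dz 4.9 F [-0.2  0.5 -3.8] op 0.259
```

View pics/side3z.png

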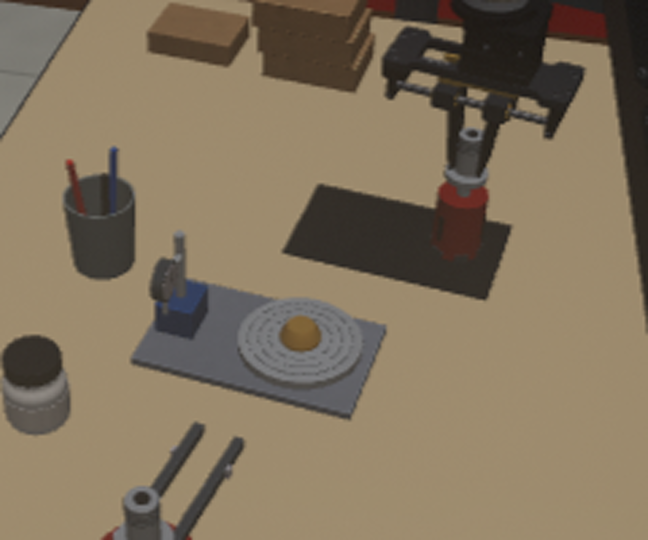

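View pics/top3z.png

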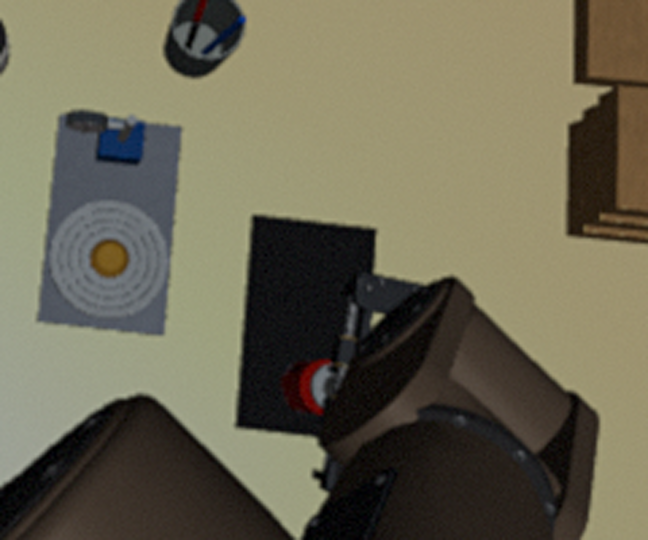

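```bash
python3 -m inch '{"hand":[0,0,0,0,0,0],"delta_pos":[[0,0,0.2],[0,0,0.15],[0,0,0.1],[0,0,0.05],[0,0,0],[0,0,0]],"turn":[0,0,0,0,0,0]}'
python3 - <<'E'
from h import *
go(410,-330,182.5)
E
```

```text
t: 10.6
eef_pos: [409.9, -329.1, 182.1]
tcp_rot: [3.141, 0.0, 1.366]
ft_force: [-1.6, 1.9, 4.9]
opening: 0.258
yaw 1.3659 pos [ 409.9 -329.1  182.1] dx -0.8 dy 0.3 dz -0.4 F [-1.6  1.9  4.9] op 0.258
```

```bash
python3 -m inch '{"hand":[0.7,0.7,0.7,0.7,0.7,0.7,0.7,0.7,0.7,0.7],"delta_pos":[[0,0,0],[0,0,0],[0,0,0],[0,0,0],[0,0,0],[0,0,-0.8],[0,0,-2],[0,0,-3],[0,0,-3.5],[0,0,-3]],"turn":[0,0,0,0,0,0,0,0,0,0]}'
python3 - <<'E'
from h import *
go(*rk(2.4,-0.5),219)
im,d=snap('side','side4'); cv2.imwrite('pics/side4z.png',cv2.resize(im[80:280,230:470],None,fx=2.7,fy=2.7,interpolation=cv2.INTER_CUBIC))
E
```

```text
t: 11.6
eef_pos: [409.8, -329.0, 307.0]
tcp_rot: [3.141, 0.001, 1.366]
ft_force: [-0.1, 0.0, -0.6]
opening: 0.701
yaw 1.3658 pos [ 409.8 -329.   307. ] dx 575.6 dy 59.9 dz 88.0 F [-0.1  0.  -0.6] op 0.701
```

View pics/side4z.png

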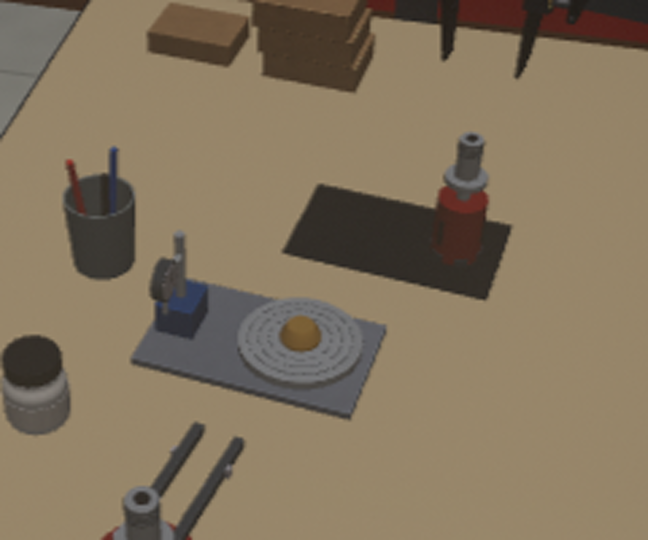

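```bash
python3 -m inch '{"hand":[0.7,0.7,0.7,0.7,0.7,0.7,0.7,0.7,0.7,0.7,0.7,0.7,0.7,0.7,0.7,0.7,0.7,0.7],"delta_pos":[[1.5,0,0],[2.5,0.4,0],[3.5,0.4,0],[4,0.4,0],[4,0.4,0],[4,0.4,0],[4,0.4,0],[4,0.4,0],[4,0.4,0],[4,0.4,0],[4,0.4,0],[4,0.4,0],[4,0.4,0],[4,0.4,0],[3,0.4,0],[2,0.4,0],[1,0,0],[0,0,0]],"turn":[0,0,0,0,0,0,0,0,0,0,0,0,0,0,0,0,0,0]}'
python3 - <<'E'
from h import *
go(*rk(2.4,-0.5),219)
E
```

```text
t: 13.45
eef_pos: [585.0, 222.7, 303.8]
tcp_rot: [-3.14, 0.001, 1.367]
ft_force: [-0.2, -0.4, -0.0]
opening: 0.701
yaw 1.3672 pos [585.  222.7 303.8] dx -0.2 dy 0.7 dz 84.8 F [-0.2 -0.4 -0. ] op 0.701
```

```bash
python3 -m inch '{"hand":[0.7,0.7,0.7,0.7,0.7,0.7],"delta_pos":[[0,0,1.5],[0,0,2.5],[0,0,2.5],[0,0,1.5],[0,0,0.4],[0,0,0]],"turn":[0,0,0,0,0,0]}'
python3 - <<'E'
from h import *
go(*rk(2.4,-0.5),219)
E
```

```text
t: 14.05
eef_pos: [585.4, 220.9, 220.6]
tcp_rot: [-3.141, 0.001, 1.365]
ft_force: [-0.7, 0.5, 0.9]
opening: 0.702
yaw 1.365 pos [585.4 220.9 220.6] dx 1.4 dy -0.1 dz 1.6 F [-0.7  0.5  0.9] op 0.702
```

```bash
python3 -m inch '{"hand":[0.7,0,0,0,0,0,0,0],"delta_pos":[[0.1,0,0.15],[0,0,0],[0,0,0],[0,0,0],[0,0,0],[0,0,0],[0,0,0],[0,0,0]],"turn":[0,0,0,0,0,0,0,0]}'
python3 - <<'E'
from h import *
go(*rk(2.4,-0.5),219); print(inrack(env.state()['eef_pos']))
E
```

```text
t: 14.85
eef_pos: [585.8, 222.7, 219.2]
tcp_rot: [-3.141, 0.0, 1.366]
ft_force: [-2.0, -0.4, 1.0]
opening: 0.257
yaw 1.3659 pos [585.8 222.7 219.2] dx -0.4 dy -0.1 dz 0.2 F [-2.  -0.4  1. ] op 0.257
(np.float64(2.8), np.float64(-0.4))
```

```bash
python3 -m inch '{"hand":[0,0,0,0,0],"delta_pos":[[0,0,-0.15],[0,0,-0.15],[0,0,-0.15],[0,0,0],[0,0,0]],"turn":[0,0,0,0,0]}'
python3 - <<'E'
from h import *
s=env.state();print(inrack(s['eef_pos']),s['eef_pos'],s['ft_force'],s['moment'])
E
```

```text
t: 15.35
eef_pos: [585.8, 222.6, 223.5]
tcp_rot: [-3.141, 0.0, 1.366]
ft_force: [0.1, -0.6, -5.9]
opening: 0.258
(np.float64(2.7), np.float64(-0.4)) [585.80353552 222.62010534 223.5379161 ] [ 0.10229936 -0.62734448 -5.947172  ] [-0.01141695 -0.06043834 -0.01868345]
```

```bash
python3 -m inch '{"hand":[0,0,0,0,0,0,0,0,0,0,0,0,0,0,0,0],"delta_pos":[[-0.3,0,0],[-0.7,0,0],[-1,0,0],[-1.4,0,0],[-1.6,0,0],[-1.6,0,0],[-1.6,0,0],[-1.6,0,0],[-1.6,0,0],[-1.6,0,0],[-1.6,0,0],[-1.5,0,0],[-1.1,0,0],[-0.7,0,0],[-0.3,0,0],[0,0,0]],"turn":[0,0,0,0,0,0,0,0,0,0,0,0,0,0,0,0]}'
python3 - <<'E'
from h import *
s=env.state();print(inrack(s['eef_pos']),s['eef_pos'],s['ft_force'],s['moment'])
go(520,-343,182.3)
E
```

```text
t: 16.95
eef_pos: [548.8, 44.3, 223.7]
tcp_rot: [3.142, 0.0, 1.366]
ft_force: [0.4, 1.1, -7.0]
opening: 0.257
(np.float64(-179.4), np.float64(-0.2)) [548.82299929  44.281511   223.69892128] [ 0.43305969  1.1234086  -6.95674979] [-0.00482231 -0.05257666 -0.02552773]
yaw 1.3655 pos [548.8  44.3 223.7] dx -385.0 dy 50.7 dz 41.4 F [ 0.4  1.1 -7. ] op 0.257
```

```bash
python3 -m inch '{"hand":[0,0,0,0,0,0,0,0,0,0,0,0,0,0,0,0,0,0],"delta_pos":[[0,0,-0.8],[0,0,-1.6],[-0.6,0,-2],[-1.2,0,-1.6],[-1.8,0.3,-0.6],[-2.4,0.4,0],[-3,0.5,0],[-3.2,0.5,0],[-3.3,0.5,0],[-3.3,0.5,0],[-3.3,0.5,0],[-3.3,0.5,0],[-3.2,0.5,0],[-3,0.5,0],[-2.7,0.4,0],[-2.2,0,0],[-1.4,0,0],[-0.6,0,0]],"turn":[0,0,0,0,0,0,0,0,0,0,0,0,0,0,0,0,0,0]}'
python3 - <<'E'
from h import *
go(520,-343,182.3)
E
```

```text
t: 18.75
eef_pos: [520.2, -343.5, 289.9]
tcp_rot: [3.142, 0.0, 1.365]
ft_force: [-0.5, 0.6, -5.9]
opening: 0.259
yaw 1.3653 pos [ 520.2 -343.5  289.9] dx 0.4 dy -0.3 dz 107.6 F [-0.5  0.6 -5.9] op 0.259
```

```bash
python3 -m inch '{"hand":[0,0,0,0,0,0,0,0,0],"delta_pos":[[0,0,0.8],[0,0,1.8],[0,0,2.5],[0,0,2.5],[0,0,1.6],[0,0,0.8],[0,0,0.3],[0,0,0],[0,0,0]],"turn":[0,0,0,0,0,0,0,0,0]}'
python3 - <<'E'
from h import *
go(520,-343,182.3)
im,d=snap('side','side5'); cv2.imwrite('pics/side5z.png',cv2.resize(im[80:280,230:470],None,fx=2.7,fy=2.7,interpolation=cv2.INTER_CUBIC))
E
```

```text
t: 19.65
eef_pos: [520.7, -342.8, 187.6]
tcp_rot: [3.14, 0.001, 1.366]
ft_force: [-0.4, -0.1, -6.8]
opening: 0.253
yaw 1.366 pos [ 520.7 -342.8  187.6] dx -0.3 dy -0.6 dz 5.3 F [-0.4 -0.1 -6.8] op 0.253
```

View pics/side5z.png

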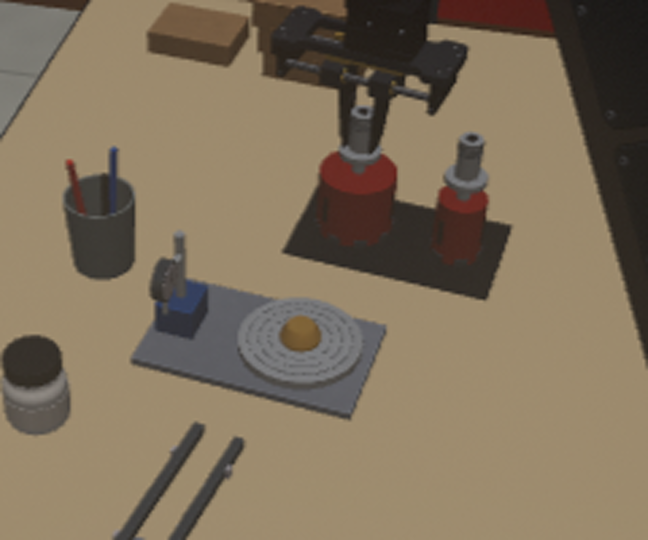

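The large bit hangs upright just above the mat (zoomed picture around 355,210), well clear of the small one.

```bash
python3 -m inch '{"hand":[0,0,0,0,0,0],"delta_pos":[[0,0,0.2],[0,0,0.15],[0,0,0.1],[0,0,0.06],[0,0,0],[0,0,0]],"turn":[0,0,0,0,0,0]}'
python3 - <<'E'
from h import *
go(520,-343,182.3)
E
```

```text
t: 20.3
eef_pos: [520.4, -342.9, 182.2]
tcp_rot: [3.141, 0.0, 1.366]
ft_force: [-2.7, 2.2, 4.5]
opening: 0.259
yaw 1.3658 pos [ 520.4 -342.9  182.2] dx -0.1 dy -0.3 dz -0.1 F [-2.7  2.2  4.5] op 0.259
```

```bash
python3 -m inch '{"hand":[0.7,0.7,0.7,0.7,0.7,0.7,0.7,0.7,0.7,0.7],"delta_pos":[[0,0,0],[0,0,0],[0,0,0],[0,0,0],[0,0,0],[0,0,-0.8],[0,0,-2],[0,0,-3],[0,0,-3.5],[0,0,-3]],"turn":[0,0,0,0,0,0,0,0,0,0]}'
python3 - <<'E'
from h import *
go(*rk(91.8,1.0),219)
im,d=snap('side','side6'); cv2.imwrite('pics/side6z.png',cv2.resize(im[80:280,230:470],None,fx=2.7,fy=2.7,interpolation=cv2.INTER_CUBIC))
n='side';P=cloud(n,d);X,Y,Z=P[...,0],P[...,1],P[...,2]
m=(Z>172)&(Z<192)&(X>560)&(X<650)&(Y>260)&(Y<360); q=P[m]; print(len(q),q.min(0),q.max(0))
E
```

```text
t: 21.3
eef_pos: [520.3, -342.8, 307.0]
tcp_rot: [3.141, 0.001, 1.366]
ft_force: [0.3, -0.2, 0.7]
opening: 0.701
yaw 1.3658 pos [ 520.3 -342.8  307. ] dx 656.0 dy -49.6 dz 88.0 F [ 0.3 -0.2  0.7] op 0.701
171 [593.57453546 298.1504627  172.2227895 ] [617.73221895 324.71603918 185.4959917 ]
```

View pics/side6z.png

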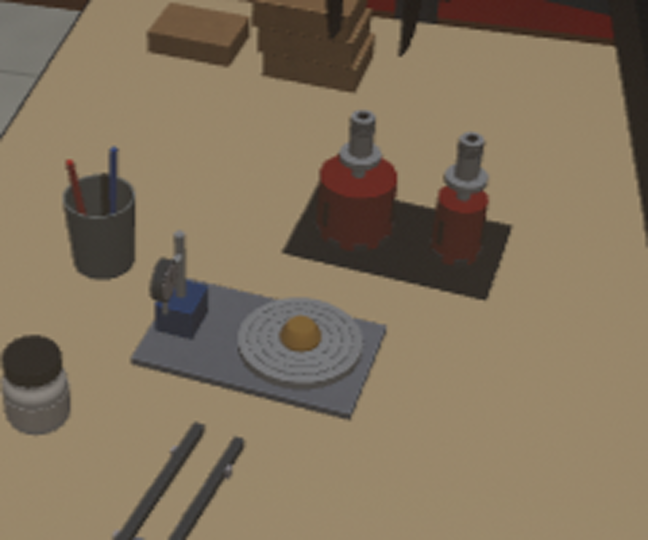

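```bash
python3 -m inch '{"hand":[0.7,0.7,0.7,0.7,0.7,0.7,0.7,0.7,0.7,0.7,0.7,0.7,0.7,0.7,0.7,0.7,0.7,0.7,0.7,0.7],"delta_pos":[[1.5,0,0],[2.5,0,0],[3.5,0,0],[4,-0.4,0],[4,-0.4,0],[4,-0.4,0],[4,-0.4,0],[4,-0.4,0],[4,-0.4,0],[4,-0.4,0],[4,-0.4,0],[4,-0.4,0],[4,-0.4,0],[4,-0.4,0],[4,-0.4,0],[4,-0.4,0],[3,0,0],[2,0,0],[1,0,0],[0,0,0]],"turn":[0,0,0,0,0,0,0,0,0,0,0,0,0,0,0,0,0,0,0,0]}'
python3 - <<'E'
from h import *
go(*rk(91.8,1.0),219)
E
```

```text
t: 23.35
eef_pos: [602.1, 310.1, 303.5]
tcp_rot: [-3.14, 0.001, 1.367]
ft_force: [0.9, -0.3, -0.1]
opening: 0.701
yaw 1.3673 pos [602.1 310.1 303.5] dx 0.1 dy 3.2 dz 84.5 F [ 0.9 -0.3 -0.1] op 0.701
```

```bash
python3 -m inch '{"hand":[0.7,0.7,0.7,0.7,0.7,0.7],"delta_pos":[[0,0.2,1.5],[0,0.1,2.5],[0,0,2.5],[0,0,1.5],[0.1,0,0.5],[0,0,0]],"turn":[0,0,0,0,0,0]}'
python3 - <<'E'
from h import *
go(*rk(91.8,1.0),219)
E
```

```text
t: 23.95
eef_pos: [606.0, 308.9, 219.1]
tcp_rot: [-3.141, 0.001, 1.365]
ft_force: [-0.1, 0.4, -0.1]
opening: 0.701
yaw 1.3652 pos [606.  308.9 219.1] dx 0.5 dy -0.9 dz 0.1 F [-0.1  0.4 -0.1] op 0.701
```

```bash
python3 -m inch '{"hand":[0,0,0,0,0,0,0],"delta_pos":[[0,0,0],[0,0,0],[0,0,0],[0,0,0],[0,0,0],[0,0,0],[0,0,0]],"turn":[0,0,0,0,0,0,0]}'
python3 -m inch '{"hand":[0,0,0,0,0],"delta_pos":[[0,0,-0.15],[0,0,-0.15],[0,0,-0.15],[0,0,0],[0,0,0]],"turn":[0,0,0,0,0]}'
python3 - <<'E'
from h import *
s=env.state();print(inrack(s['eef_pos']),s['eef_pos'],s['ft_force'],s['moment'])
E
```

```text
t: 24.65
eef_pos: [605.9, 309.4, 219.7]
tcp_rot: [3.142, 0.0, 1.366]
ft_force: [-1.0, 0.4, 1.0]
opening: 0.257
t: 25.15
eef_pos: [605.9, 309.4, 224.0]
tcp_rot: [-3.141, 0.0, 1.366]
ft_force: [-0.3, -0.7, -4.9]
opening: 0.256
(np.float64(91.7), np.float64(1.6)) [605.8634531  309.35048302 223.96281475] [-0.33243309 -0.72693825 -4.94745119] [ 0.03915835 -0.09273495  0.02630698]
```

```bash
python3 -m inch '{"hand":[0,0,0,0,0,0,0,0,0,0,0,0,0,0,0,0,0,0,0,0],"delta_pos":[[-0.3,-0.05,0],[-0.7,-0.05,0],[-1.1,-0.05,0],[-1.4,0,0],[-1.6,0,0],[-1.6,0,0],[-1.6,0,0],[-1.6,0,0],[-1.6,0,0],[-1.6,0,0],[-1.6,0,0],[-1.6,0,0],[-1.6,0,0],[-1.6,0,0],[-1.6,0,0],[-1.6,0,0],[-1.6,0,0],[-1.2,0,0],[-0.8,0,0],[-0.4,0,0]],"turn":[0,0,0,0,0,0,0,0,0,0,0,0,0,0,0,0,0,0,0,0]}'
python3 - <<'E'
from h import *
s=env.state();print(inrack(s['eef_pos']),s['eef_pos'],s['ft_force'],s['moment'])
# boss/disc centre from both views
for n,f in [('top','top3'),('side','side6')]:
    im=cv2.imread(f'pics/{f}.png'); d=np.load(f'pics/{f}.npy'); P=cloud(n,d); hsv=cv2.cvtColor(im,cv2.COLOR_BGR2HSV)
    X,Y,Z=P[...,0],P[...,1],P[...,2]; r=np.hypot(X-538,Y+132)
    near=(r<75)&(d>0)
    for nm,m in [('bosstop',near&(r<30)&(Z>40)),('boss',near&(r<35)&(Z>33)),('disc',near&(Z>22)&(Z<33))]:
        q=P[m]; 
        if len(q)<5: continue
        print(n,nm,len(q),q.mean(0).round(1),cv2.minEnclosingCircle(q[:,:2].astype(np.float32)),((np.percentile(q,2,0)+np.percentile(q,98,0))/2).round(1))
    m=near&(Z>23)&(Z<30)
    hull=cv2.convexHull(P[m][:,:2].astype(np.float32)); print(n,'disc ell',cv2.fitEllipse(hull))
E
```

```text
t: 27.15
eef_pos: [550.0, 47.5, 224.2]
tcp_rot: [3.141, 0.0, 1.365]
ft_force: [-0.1, -0.7, -5.6]
opening: 0.259
(np.float64(-176.0), np.float64(0.3)) [550.02934132  47.47572282 224.15361893] [-0.08928907 -0.71691331 -5.60548362] [-0.00726555 -0.05994731 -0.03081025]
top bosstop 104 [ 538.2 -131.3   44.8] ((537.9468383789062, -131.07814025878906), 15.91440486907959) [ 538.9 -131.6   44.8]
top boss 161 [ 537.2 -131.3   41.8] ((540.922119140625, -138.9040985107422), 26.547264099121094) [ 538.7 -132.2   41. ]
top disc 1323 [ 537.6 -131.7   27.5] ((538.1594848632812, -132.18157958984375), 59.95607376098633) [ 537.5 -132.    27.5]
top disc ell ((538.2032470703125, -131.9598846435547), (117.98980712890625, 119.16124725341797), 29.467878341674805)
side bosstop 82 [ 537.5 -127.    43.4] ((537.7440795898438, -127.44214630126953), 16.573360443115234) [ 537.4 -128.2   43.4]
side boss 130 [ 537.  -124.1   40.7] ((538.02392578125, -127.0836410522461), 19.34538459777832) [ 537.7 -126.3   39.8]
side disc 1044 [ 537.5 -125.2   26.4] ((538.426513671875, -129.73370361328125), 62.25691223144531) [ 537.9 -128.6   26.7]
side disc ell ((538.179931640625, -129.71852111816406), (119.04566955566406, 123.38033294677734), 9.20897388458252)
```

```bash
python3 -m inch '{"hand":[0,0,0,0,0,0,0,0,0,0,0,0,0],"delta_pos":[[0,0,-0.8],[0,0,-1.6],[-0.5,0,-2],[-1,0.1,-1.6],[-1.6,0.3,-0.6],[-2.2,0.4,0],[-2.5,0.4,0],[-2.6,0.4,0],[-2.5,0.4,0],[-2.2,0.4,0],[-1.6,0.1,0],[-1,0,0],[0,0,0]],"turn":[0,0,0,0,0,0,0,0,0,0,0,0,0]}'
python3 - <<'E'
from h import *
go(538.1,-131,205.7)
im,d=snap('side','side7'); cv2.imwrite('pics/side7z.png',cv2.resize(im[80:280,230:470],None,fx=2.7,fy=2.7,interpolation=cv2.INTER_CUBIC))
E
```

```text
t: 28.45
eef_pos: [538.2, -130.9, 290.0]
tcp_rot: [-3.141, 0.0, 1.365]
ft_force: [1.2, 0.7, -5.7]
opening: 0.26
yaw 1.3647 pos [ 538.2 -130.9  290. ] dx -0.1 dy -0.1 dz 84.3 F [ 1.2  0.7 -5.7] op 0.26
```

View pics/side7z.png

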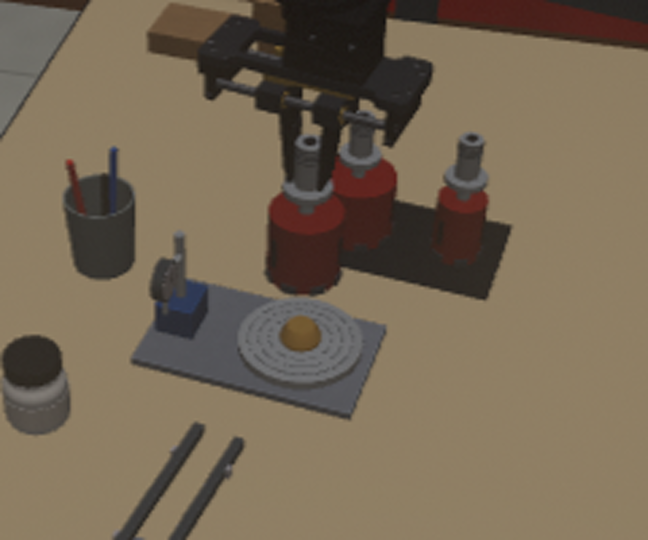

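```bash
python3 -m inch '{"hand":[0,0,0,0,0,0,0,0,0,0,0],"delta_pos":[[0,0,0.7],[0,0,1.4],[0,0,1.6],[0,0,1.2],[0,0,0.8],[0,0,0.6],[0,0,0.6],[0,0,0.5],[0,0,0.4],[0,0,0.2],[0,0,0]],"turn":[0,0,0,0,0,0,0,0,0,0,0]}'
python3 - <<'E'
from h import *
go(538.1,-131,205.7)
im,d=snap('side','side8'); cv2.imwrite('pics/side8z.png',cv2.resize(im[80:280,230:470],None,fx=2.7,fy=2.7,interpolation=cv2.INTER_CUBIC))
E
```

```text
t: 29.6
eef_pos: [538.5, -130.2, 210.0]
tcp_rot: [-3.141, 0.0, 1.366]
ft_force: [-0.1, 0.8, -4.8]
opening: 0.257
yaw 1.3657 pos [ 538.5 -130.2  210. ] dx -0.9 dy -0.2 dz 4.3 F [-0.1  0.8 -4.8] op 0.257
```

View pics/side8z.png

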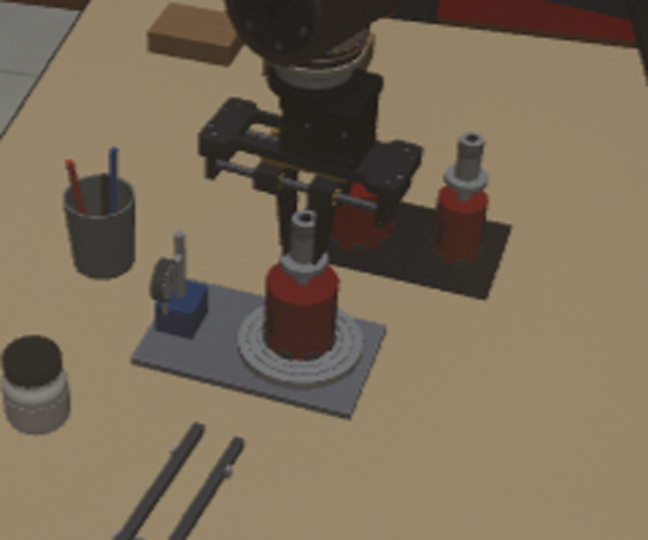

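No contact force, and the bit is centred over the disc (300,340 zoomed). Now I lower the last 4 mm.

```bash
python3 -m inch '{"hand":[0,0,0,0,0,0],"delta_pos":[[-0.05,0,0.2],[0,0,0.12],[0,0,0.08],[0,0,0.04],[0,0,0],[0,0,0]],"turn":[0,0,0,0,0,0]}'
python3 - <<'E'
from h import *
go(538.1,-131,205.7)
E
```

```text
t: 30.25
eef_pos: [538.5, -130.6, 205.8]
tcp_rot: [3.141, 0.0, 1.366]
ft_force: [-0.1, -0.3, -4.0]
opening: 0.26
yaw 1.3658 pos [ 538.5 -130.6  205.8] dx -0.5 dy -0.3 dz 0.1 F [-0.1 -0.3 -4. ] op 0.26
```

```bash
python3 -m inch '{"hand":[0,0,0,0],"delta_pos":[[0,0,0.05],[0,0,0.03],[0,0,0],[0,0,0]],"turn":[0,0,0,0]}'
```

```text
t: 30.65
eef_pos: [538.5, -130.6, 205.7]
tcp_rot: [3.141, 0.0, 1.366]
ft_force: [-2.7, 1.4, 4.5]
opening: 0.259
```

```bash
python3 -m inch '{"hand":[0.7,0.7,0.7,0.7,0.7,0.7,0.7,0.7,0.7,0.7],"delta_pos":[[0,0,0],[0,0,0],[0,0,0],[0,0,0],[0,0,0],[0,0,-0.8],[0,0,-2],[0,0,-3],[0,0,-3],[0,0,-1]],"turn":[0,0,0,0,0,0,0,0,0,0]}'
python3 - <<'E'
from h import *
go(520.4,-342.9,182.2)
im,d=snap('side','side9'); cv2.imwrite('pics/side9z.png',cv2.resize(im[80:280,230:470],None,fx=2.7,fy=2.7,interpolation=cv2.INTER_CUBIC))
P=cloud('side',d)
for nm,cx,cy,z in [('mid',538,-131,168),('large',520,-343,145),('small',410,-329,145)]:
    m=(np.hypot(P[...,0]-cx,P[...,1]-cy)<30)&(abs(P[...,2]-z)<8); q=P[m]; print(nm,len(q),q.min(0).round(),q.max(0).round())
E
```

```text
t: 31.65
eef_pos: [538.9, -130.8, 306.2]
tcp_rot: [3.137, 0.001, 1.366]
ft_force: [0.8, 0.7, -0.3]
opening: 0.701
yaw 1.3658 pos [ 538.9 -130.8  306.2] dx -211.5 dy 25.0 dz 124.0 F [ 0.8  0.7 -0.3] op 0.701
mid 76 [ 527. -141.  160.] [ 551. -114.  172.]
large 17 [ 509. -347.  138.] [ 518. -328.  149.]
small 62 [ 399. -339.  137.] [ 423. -314.  148.]
```

View pics/side9z.png

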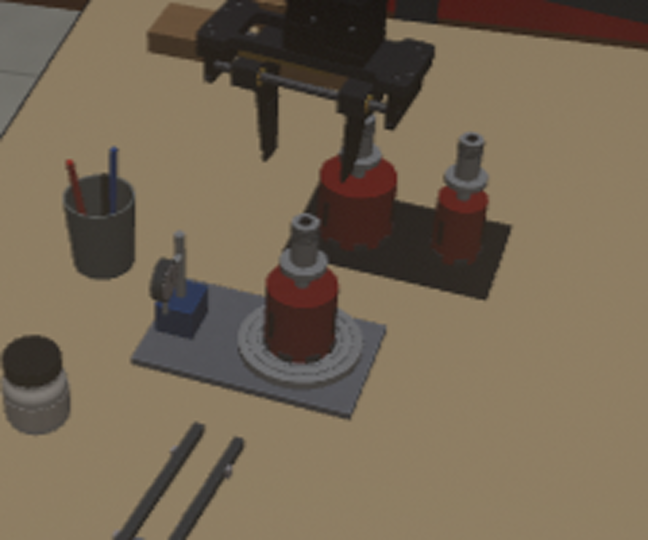

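```bash
python3 -m inch '{"hand":[0.7,0.7,0.7,0.7,0.7,0.7,0.7,0.7,0.7,0.7,0.7],"delta_pos":[[-0.8,0,0],[-1.8,0.3,0],[-2.6,0.4,0],[-3,0.4,0],[-3.2,0.4,0],[-3.2,0.4,0],[-2.8,0.4,0],[-2,0.2,0],[-1.2,0,0],[-0.5,0,0],[0,0,0]],"turn":[0,0,0,0,0,0,0,0,0,0,0]}'
python3 - <<'E'
from h import *
go(520.4,-342.9,182.2)
E
```

```text
t: 32.8
eef_pos: [519.8, -342.2, 302.6]
tcp_rot: [-3.141, -0.0, 1.366]
ft_force: [-0.0, 0.2, 0.2]
opening: 0.695
yaw 1.3656 pos [ 519.8 -342.2  302.6] dx -0.6 dy 0.7 dz 120.4 F [-0.   0.2  0.2] op 0.695
```

```bash
python3 -m inch '{"hand":[0.7,0.7,0.7,0.7,0.7,0.7,0.7,0.7],"delta_pos":[[0,0,1.2],[0,0,2.2],[0,0,2.8],[0,0,2.6],[0,0,1.9],[0,0,1],[0,0,0.3],[0,0,0]],"turn":[0,0,0,0,0,0,0,0]}'
python3 - <<'E'
from h import *
go(520.4,-342.9,182.2)
E
```

```text
t: 33.6
eef_pos: [520.2, -342.0, 183.0]
tcp_rot: [3.141, 0.0, 1.366]
ft_force: [-0.4, 0.1, 0.2]
opening: 0.702
yaw 1.3663 pos [ 520.2 -342.   183. ] dx -0.9 dy 0.4 dz 0.8 F [-0.4  0.1  0.2] op 0.702
```

Correct the last mm, grip, then lift to clear the mid bit (mouth above 168).

```bash
python3 -m inch '{"hand":[0.7,0.7,0,0,0,0,0,0,0],"delta_pos":[[-0.1,0.05,0.08],[0,0,0],[0,0,0],[0,0,0],[0,0,0],[0,0,0],[0,0,0],[0,0,0],[0,0,0]],"turn":[0,0,0,0,0,0,0,0,0]}'
python3 - <<'E'
from h import *
go(520.4,-342.9,182.2)
E
```

```text
t: 34.5
eef_pos: [520.2, -343.4, 182.1]
tcp_rot: [-3.142, 0.0, 1.366]
ft_force: [-0.9, 0.2, 0.5]
opening: 0.258
yaw 1.3658 pos [ 520.2 -343.4  182.1] dx 0.5 dy 0.1 dz -0.1 F [-0.9  0.2  0.5] op 0.258
```

```bash
python3 -m inch '{"hand":[0,0,0,0,0,0,0,0,0,0,0],"delta_pos":[[0,0,-0.5],[0,0,-1.2],[0,0,-2],[0,0,-2.5],[0,0,-2.8],[0,0,-2.8],[0,0,-2.6],[0,0,-2.2],[0,0,-1.6],[0,0,-0.8],[0,0,0]],"turn":[0,0,0,0,0,0,0,0,0,0,0]}'
python3 - <<'E'
from h import *
go(*rk(-179.4,-0.4),223.5)
E
```

```text
t: 35.6
eef_pos: [520.2, -343.3, 373.2]
tcp_rot: [3.14, 0.001, 1.366]
ft_force: [0.3, -0.4, -7.1]
opening: 0.26
yaw 1.3658 pos [ 520.2 -343.3  373.2] dx 385.3 dy -51.0 dz 149.7 F [ 0.3 -0.4 -7.1] op 0.26
```

```bash
python3 -m inch '{"hand":[0,0,0,0,0,0,0,0,0,0,0,0,0,0,0,0,0,0],"delta_pos":[[0.6,0,0],[1.2,0,0],[1.8,-0.3,0],[2.4,-0.4,0],[3,-0.4,0],[3,-0.4,0],[3,-0.4,0],[3,-0.4,0],[3,-0.4,0],[3,-0.4,0],[3,-0.4,0],[3,-0.4,0],[2.8,-0.4,0],[2.3,-0.4,0],[1.7,-0.3,0],[1.1,-0.1,0],[0.6,0,0],[0,0,0]],"turn":[0,0,0,0,0,0,0,0,0,0,0,0,0,0,0,0,0,0]}'
python3 - <<'E'
from h import *
go(*rk(-179.4,-0.4),223.5)
E
```

```text
t: 37.4
eef_pos: [548.6, 44.6, 372.0]
tcp_rot: [-3.141, 0.0, 1.367]
ft_force: [0.6, -0.6, -6.6]
opening: 0.257
yaw 1.3667 pos [548.6  44.6 372. ] dx -0.2 dy 0.1 dz 148.5 F [ 0.6 -0.6 -6.6] op 0.257
```

```bash
python3 -m inch '{"hand":[0,0,0,0,0,0,0,0,0,0],"delta_pos":[[0,0,0.7],[0,0,1.6],[0,0,2.4],[0,0,2.8],[0,0,2.7],[0,0,2.1],[0,0,1.4],[0,0,0.8],[0,0,0.3],[0,0,0]],"turn":[0,0,0,0,0,0,0,0,0,0]}'
python3 - <<'E'
from h import *
go(*rk(-179.4,-0.4),223.5)
im,d=snap('side','side10'); cv2.imwrite('pics/side10z.png',cv2.resize(im[160:400,190:450],None,fx=2.3,fy=2.3,interpolation=cv2.INTER_CUBIC))
E
```

```text
t: 38.4
eef_pos: [548.8, 43.6, 224.1]
tcp_rot: [3.142, 0.0, 1.365]
ft_force: [-0.3, -0.7, -6.8]
opening: 0.263
yaw 1.3653 pos [548.8  43.6 224.1] dx 0.7 dy -0.3 dz 0.6 F [-0.3 -0.7 -6.8] op 0.263
```

View pics/side10z.png

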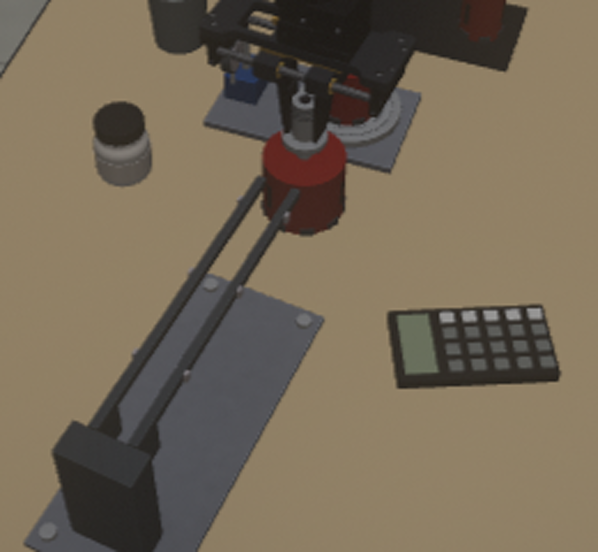

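```bash
python3 -m inch '{"hand":[0,0,0,0,0,0,0,0],"delta_pos":[[0.3,0,0],[0.7,0,0],[1,0,0],[1.2,0,0],[1.2,0,0],[0.9,0,0],[0.5,0,0],[0.2,0,0]],"turn":[0,0,0,0,0,0,0,0]}'
python3 - <<'E'
from h import *
go(*rk(2.3,-0.4),219.2);print(env.state()['moment'])
E
```

```text
t: 39.25
eef_pos: [561.0, 103.4, 224.0]
tcp_rot: [-3.142, 0.0, 1.367]
ft_force: [-0.0, 0.5, -7.8]
opening: 0.262
yaw 1.3666 pos [561.  103.4 224. ] dx 121.4 dy 0.1 dz 4.8 F [-0.   0.5 -7.8] op 0.262
[-0.01465892 -0.08428932 -0.00044951]
```

```bash
python3 -m inch '{"hand":[0,0,0,0,0,0,0,0,0,0,0,0,0],"delta_pos":[[0.3,0,0],[0.8,0,0],[1.2,0,0],[1.4,0,0],[1.4,0,0],[1.4,0,0],[1.4,0,0],[1.4,0,0],[1.2,0,0],[0.9,0,0],[0.5,0,0],[0.25,0,0],[0,0,0]],"turn":[0,0,0,0,0,0,0,0,0,0,0,0,0]}'
python3 - <<'E'
from h import *
go(*rk(2.3,-0.4),219.2);print(env.state()['moment'])
E
```

```text
t: 40.55
eef_pos: [585.6, 221.7, 224.0]
tcp_rot: [-3.142, 0.0, 1.366]
ft_force: [-0.5, -0.7, -6.3]
opening: 0.255
yaw 1.3658 pos [585.6 221.7 224. ] dx 0.6 dy -0.1 dz 4.8 F [-0.5 -0.7 -6.3] op 0.255
[-0.08042924 -0.07689012 -0.08901566]
```

```bash
python3 -m inch '{"hand":[0,0,0,0,0,0,0],"delta_pos":[[0.05,0,0.15],[0,0,0.15],[0,0,0.1],[0,0,0.08],[0,0,0.05],[0,0,0],[0,0,0]],"turn":[0,0,0,0,0,0,0]}'
python3 - <<'E'
from h import *
go(*rk(2.3,-0.4),219.2);print(env.state()['moment'])
E
```

```text
t: 41.25
eef_pos: [585.8, 222.0, 219.1]
tcp_rot: [3.141, 0.0, 1.366]
ft_force: [-1.4, -2.7, -0.9]
opening: 0.26
yaw 1.3658 pos [585.8 222.  219.1] dx 0.2 dy -0.1 dz -0.1 F [-1.4 -2.7 -0.9] op 0.26
[-0.42977109  0.3463752   0.00164766]
```

```bash
python3 -m inch '{"hand":[0,0,0,0],"delta_pos":[[0,0,0.03],[0,0,0.02],[0,0,0],[0,0,0]],"turn":[0,0,0,0]}'
```

```text
t: 41.65
eef_pos: [585.7, 222.0, 219.1]
tcp_rot: [3.141, 0.0, 1.366]
ft_force: [-3.3, -2.7, 6.4]
opening: 0.259
```

Seated. Release, rise.

```bash
python3 -m inch '{"hand":[0.7,0.7,0.7,0.7,0.7,0.7,0.7,0.7,0.7,0.7],"delta_pos":[[0,0,0],[0,0,0],[0,0,0],[0,0,0],[0,0,0],[0,0,-0.8],[0,0,-2],[0,0,-2.5],[0,0,-2.5],[0,0,-1]],"turn":[0,0,0,0,0,0,0,0,0,0]}'
python3 - <<'E'
from h import *
go(409.9,-329.1,182.1)
im,d=snap('side','side11'); cv2.imwrite('pics/side11z.png',cv2.resize(im[160:400,190:450],None,fx=2.3,fy=2.3,interpolation=cv2.INTER_CUBIC))
P=cloud('side',d);X,Y,Z=P[...,0],P[...,1],P[...,2]
m=(Z>172)&(Z<190)&(np.hypot(X-585,Y-222)<25); q=P[m]; print(len(q),q.min(0).round(),q.max(0).round())
E
```

```text
t: 42.65
eef_pos: [586.1, 222.3, 309.2]
tcp_rot: [3.138, -0.002, 1.366]
ft_force: [0.5, 0.6, -0.5]
opening: 0.7
yaw 1.3658 pos [586.1 222.3 309.2] dx -575.7 dy -60.3 dz 127.1 F [ 0.5  0.6 -0.5] op 0.7
149 [574. 212. 172.] [598. 238. 186.]
```

View pics/side11z.png

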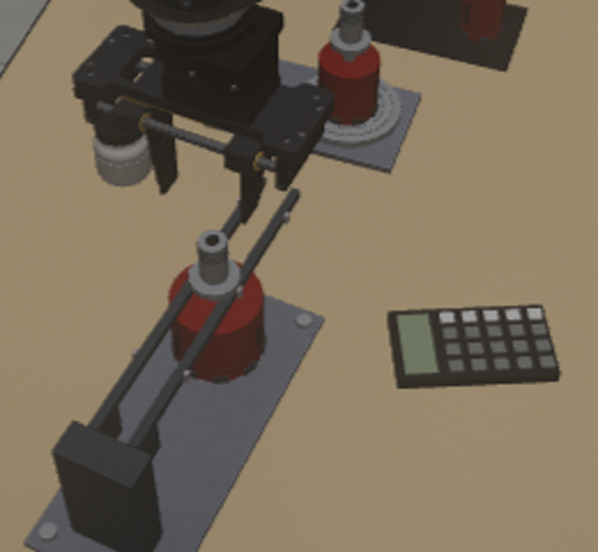

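```bash
python3 -m inch '{"hand":[0.7,0.7,0.7,0.7,0.7,0.7,0.7,0.7,0.7,0.7,0.7,0.7,0.7,0.7,0.7,0.7,0.7,0.7],"delta_pos":[[-1.5,0,0],[-2.5,-0.4,0],[-3.5,-0.4,0],[-4,-0.4,0],[-4,-0.4,0],[-4,-0.4,0],[-4,-0.4,0],[-4,-0.4,0],[-4,-0.4,0],[-4,-0.4,0],[-4,-0.4,0],[-4,-0.4,0],[-4,-0.4,0],[-4,-0.4,0],[-3,-0.4,0],[-2,-0.4,0],[-1,0,0],[0,0,0]],"turn":[0,0,0,0,0,0,0,0,0,0,0,0,0,0,0,0,0,0]}'
python3 - <<'E'
from h import *
go(409.9,-329.1,182.1)
E
```

```text
t: 44.5
eef_pos: [409.2, -329.3, 305.4]
tcp_rot: [-3.14, -0.001, 1.364]
ft_force: [-0.3, -0.4, -0.5]
opening: 0.697
yaw 1.3641 pos [ 409.2 -329.3  305.4] dx 0.4 dy 0.7 dz 123.3 F [-0.3 -0.4 -0.5] op 0.697
```

```bash
python3 -m inch '{"hand":[0.7,0.7,0.7,0.7,0.7,0.7,0.7,0.7],"delta_pos":[[0,0,1.2],[0,0,2.2],[0,0,2.8],[0,0,2.8],[0,0,2],[0,0,1],[0,0,0.3],[0,0,0]],"turn":[0,0,0,0,0,0,0,0]}'
python3 - <<'E'
from h import *
go(409.9,-329.1,182.1)
E
```

```text
t: 45.3
eef_pos: [410.2, -328.2, 183.4]
tcp_rot: [-3.142, 0.0, 1.366]
ft_force: [0.4, 1.1, -0.4]
opening: 0.703
yaw 1.3665 pos [ 410.2 -328.2  183.4] dx -0.9 dy -0.1 dz 1.3 F [ 0.4  1.1 -0.4] op 0.703
```

```bash
python3 -m inch '{"hand":[0.7,0.7,0,0,0,0,0,0,0],"delta_pos":[[-0.05,0,0.12],[0,0,0],[0,0,0],[0,0,0],[0,0,0],[0,0,0],[0,0,0],[0,0,0],[0,0,0]],"turn":[0,0,0,0,0,0,0,0,0]}'
python3 -m inch '{"hand":[0,0,0,0,0,0,0,0,0,0,0],"delta_pos":[[0,0,-0.5],[0,0,-1.2],[0,0,-2],[0,0,-2.5],[0,0,-2.8],[0,0,-2.8],[0,0,-2.6],[0,0,-2.2],[0,0,-1.6],[0,0,-0.8],[0,0,0]],"turn":[0,0,0,0,0,0,0,0,0,0,0]}'
python3 - <<'E'
from h import *
go(*rk(-171.5,-1.3),223.7)
E
```

```text
t: 46.2
eef_pos: [409.9, -329.1, 182.1]
tcp_rot: [-3.142, 0.0, 1.366]
ft_force: [-0.4, 0.3, 0.1]
opening: 0.255
t: 47.3
eef_pos: [409.8, -329.0, 373.2]
tcp_rot: [3.14, 0.001, 1.366]
ft_force: [-0.6, 0.5, -4.7]
opening: 0.258
yaw 1.3658 pos [ 409.8 -329.   373.2] dx 401.7 dy 59.1 dz 149.5 F [-0.6  0.5 -4.7] op 0.258
```

```bash
python3 -m inch '{"hand":[0,0,0,0,0,0,0,0,0,0,0,0,0,0,0,0,0,0],"delta_pos":[[0.6,0,0],[1.2,0.2,0],[1.8,0.3,0],[2.4,0.4,0],[3.2,0.5,0],[3.2,0.5,0],[3.2,0.5,0],[3.2,0.5,0],[3.2,0.5,0],[3.2,0.5,0],[3.2,0.5,0],[3.2,0.5,0],[2.9,0.4,0],[2.4,0.4,0],[1.7,0.2,0],[1.1,0,0],[0.5,0,0],[0,0,0]],"turn":[0,0,0,0,0,0,0,0,0,0,0,0,0,0,0,0,0,0]}'
python3 - <<'E'
from h import *
go(*rk(-171.5,-1.3),223.7)
E
```

```text
t: 49.1
eef_pos: [549.2, 52.9, 371.8]
tcp_rot: [-3.141, 0.0, 1.367]
ft_force: [0.3, 0.2, -5.0]
opening: 0.262
yaw 1.3665 pos [549.2  52.9 371.8] dx -0.6 dy 0.3 dz 148.1 F [ 0.3  0.2 -5. ] op 0.262
```

```bash
python3 -m inch '{"hand":[0,0,0,0,0,0,0,0,0,0],"delta_pos":[[0,0,0.7],[0,0,1.6],[0,0,2.4],[0,0,2.8],[0,0,2.7],[0,0,2.1],[0,0,1.4],[0,0,0.8],[0,0,0.3],[0,0,0]],"turn":[0,0,0,0,0,0,0,0,0,0]}'
python3 - <<'E'
from h import *
go(*rk(-95.3,-1.3),223.7)
im,d=snap('side','side12'); cv2.imwrite('pics/side12z.png',cv2.resize(im[160:400,190:450],None,fx=2.3,fy=2.3,interpolation=cv2.INTER_CUBIC))
E
```

```text
t: 50.1
eef_pos: [549.5, 52.2, 224.1]
tcp_rot: [3.142, 0.0, 1.365]
ft_force: [-0.2, 0.2, -3.5]
opening: 0.259
yaw 1.3653 pos [549.5  52.2 224.1] dx 76.3 dy -0.1 dz 0.4 F [-0.2  0.2 -3.5] op 0.259
```

View pics/side12z.png

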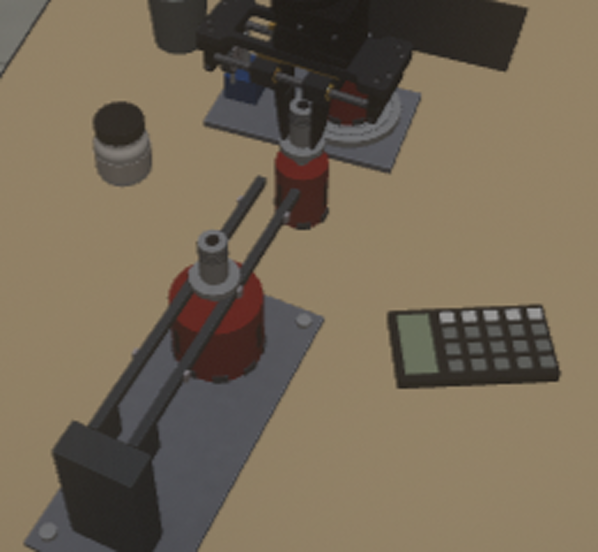

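```bash
python3 -m inch '{"hand":[0,0,0,0,0,0,0,0,0,0,0],"delta_pos":[[0.3,0,0],[0.7,0,0],[1,0,0],[1.2,0,0],[1.2,0,0],[1.2,0,0],[0.9,0,0],[0.6,0,0],[0.3,0,0],[0.2,0,0],[0,0,0]],"turn":[0,0,0,0,0,0,0,0,0,0,0]}'
python3 - <<'E'
from h import *
go(*rk(-95.3,-1.3),219.2); print(env.state()['moment'])
E
```

```text
t: 51.25
eef_pos: [564.9, 126.9, 224.1]
tcp_rot: [-3.142, 0.0, 1.366]
ft_force: [0.1, -0.2, -3.7]
opening: 0.26
yaw 1.3657 pos [564.9 126.9 224.1] dx 0.0 dy -0.0 dz 4.9 F [ 0.1 -0.2 -3.7] op 0.26
[-0.05031939 -0.12027835 -0.01066401]
```

```bash
python3 -m inch '{"hand":[0,0,0,0,0,0,0],"delta_pos":[[0,0,0.15],[0,0,0.15],[0,0,0.1],[0,0,0.08],[0,0,0.03],[0,0,0],[0,0,0]],"turn":[0,0,0,0,0,0,0]}'
```

```text
t: 51.95
eef_pos: [564.9, 126.8, 219.2]
tcp_rot: [3.141, 0.0, 1.366]
ft_force: [-0.3, -1.3, -1.6]
opening: 0.257
```

```bash
python3 -m inch '{"hand":[0,0,0,0],"delta_pos":[[0,0,0.03],[0,0,0.01],[0,0,0],[0,0,0]],"turn":[0,0,0,0]}'
```

```text
t: 52.35
eef_pos: [564.9, 126.8, 219.1]
tcp_rot: [3.141, 0.0, 1.366]
ft_force: [-2.6, -2.1, 4.9]
opening: 0.258
```

```bash
python3 -m inch '{"hand":[0.7,0.7,0.7,0.7,0.7,0.7,0.7,0.7,0.7,0.7,0.7,0.7,0.7,0.7,0.7,0.7,0.7],"delta_pos":[[0,0,0],[0,0,0],[0,0,0],[0,0,0],[0,0,0],[0,0,-0.8],[0,0,-2],[0,0,-2.5],[0,0,-2.5],[0,0,-1],[0,-1,-1],[-1,-2,0],[-2,-2.5,0],[-3,-2.5,0],[-3,-2,0],[-2,-1,0],[0,0,0]],"turn":[0,0,0,0,0,0,0,0,0,0,0,0,0,0,0,0,0]}'
python3 - <<'E'
from h import *
print(env.state()['ft_force'])
for n in ['top','side']:
    im,d=snap(n,n+'F'); P=cloud(n,d); X,Y,Z=P[...,0],P[...,1],P[...,2]
    for nm,cx,cy,z in [('mid',538,-131,168),('large',585,222,182),('small',564,127,182)]:
        m=(np.hypot(X-cx,Y-cy)<25)&(abs(Z-z)<8); q=P[m]; print(n,nm,len(q),q.min(0).round() if len(q) else 0,q.max(0).round() if len(q) else 0)
    for l in ['flux_jar','calculator','pen_cup']:
        for r in search_frame(n,l)[:1]: print(l,np.round(r['centre']),round(r['p'],2))
    a=cv2.imread(f'pics/{n}0.png')
E
```

```text
t: 54.05
eef_pos: [432.6, 40.6, 316.4]
tcp_rot: [-3.14, 0.0, 1.364]
ft_force: [0.2, 0.1, 0.1]
opening: 0.701
[0.16803192 0.06588786 0.14264509]
top mid 93 [ 527. -142.  164.] [ 551. -118.  173.]
top large 97 [573. 210. 174.] [596. 233. 188.]
top small 94 [553. 114. 175.] [578. 138. 187.]
flux_jar [321. 138.] 0.67
pen_cup [402. 134.] 0.81
side mid 73 [ 527. -140.  160.] [ 551. -115.  171.]
side large 139 [573. 212. 174.] [598. 237. 185.]
side small 116 [553. 115. 175.] [577. 142. 186.]
flux_jar [242. 223.] 0.67
calculator [394. 313.] 0.94
pen_cup [265. 160.] 0.98
```

View pics/topF.png

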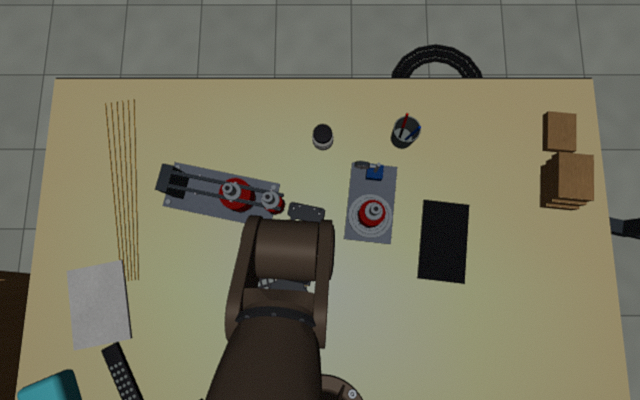

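View pics/sideF.png

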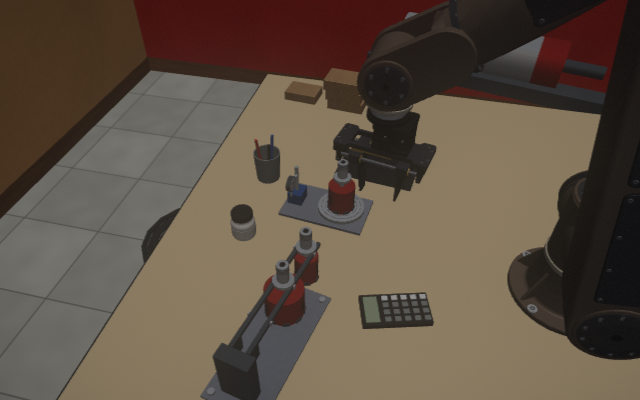

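```bash
python3 - <<'E'
from h import *
print(ticket.job_done(), env.state()['t'])
E
```

```text
the job is handed in; nothing more can be done
the job is handed in; nothing more can be done
```

The job is done and handed in, with the clock at about 54 s of the 141 s allowed. I stood the small bit and then the large bit on the mat, and put the middle-sized bit mouth down over the boss on the turntable. Then I hung the large bit back in the middle seat and the small bit back in the front seat.

- **Bits:** in the last pictures from both cameras all three stand or hang upright. The two hung bits are within about 2 mm of where they started. The middle-sized bit's measured centre is within about 2 mm of the turntable's axis.
- **Forces:** the wrist force readings I took stayed below 10 N, and the arm was clear of everything at hand-in.
- **Bystanders:** the jar and pen cup are where they were, in both views. The calculator is unmoved in the side view; the arm hid it from the top camera at the end, so that one rests on the side view alone.
- **Disagreement:** the two cameras differ by 1–4 mm in y, within what the calibration and viewing angle explain. No other check failed.

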